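# Cover the apple pots from a stack of lids

### The arm

A 7-joint arm with a two-finger parallel gripper is mounted at the origin on the work surface. World frame = base frame: x ahead of the robot, y to its left, z up, the work surface at z = 0. Lengths are in m, angles in rad, forces in N, time in s.
With the tool pointing down it reaches from about 0.4 to 0.9 m from the base axis. Payload 5.5 kg.
Tool frame: the origin (TCP) lies midway between the tips of the shut fingers; the grasp point (between the pads) lies 19 mm behind it; z points along the fingers, y is the line along which they close (so a half turn about z gives the same grasp; the last joint's range is limited). The gripper opens to 85 mm and grips with 20 to 120 N. Pads are 22 mm wide; open, the fingers measure 114 mm over their backs; the gripper's body (76 mm by 85 mm) begins 54 mm behind the grasp point. The pads swing forward as they close: fully open they stand 13 mm farther back than shut.
Start: joints at [1.56, 0.501, -0.427, 1.55, 0.221, 1.138, -0.21], TCP at [0.176, -0.626, 0.195] pointing down, gripper open.
Joint ranges: [-2.88, 2.88], [-0.31, 2.03], [-1.54, 1.56], [0.2, 2.42], [-1.41, 4.55], [0.19, 2.02], [-2.57, 2.57]. Speed limits (rad/s): [2.57, 2.57, 3.14, 3.14, 3.14, 3.14, 3.14].

### API

Orientations are given as [roll, pitch, yaw] about the fixed x, y, z axes, in that order (R = Rz(yaw) Ry(pitch) Rx(roll)).
In Python, from station import env, capture, get_calibration, workorder gives the robot as it stands. The module is installed in compiled form; this text tells all that it offers.
- The arm moves only by the tool step_arm, never from a script. Its argument "plan" is a list of rows, each a list of 2 entries, a list of its own where there are three numbers: the shift along the tool's x, y, z in mm, then the turn, a rotation vector about the tool's x, y, z in degrees. A call has 1 to 10 rows; each row is the pose to reach, as a shift and turn from the pose commanded when the call began, along the tool's axes at that moment; what a row does not reach only later rows make up. A row lasts 1/12 s, in which the tool goes at most 41.7 mm and 7.16 degrees, less where a joint would pass 70% of its speed; a pose out of reach is approached as far as the arm can. A call with a gripper value outside its range is refused whole. "hand" is the closure in counts, from 0 (fully open) to 255 (shut), set as the call begins (left out, the last holds). The fingers move at their own pace and stop on an object; "squeeze" is the grip in N (left out, the last holds). Time passes only in rows, so rows that repeat a pose let the fingers close. It gives the time, the measured TCP pose, the force, the opening and the grip force at its end, in the units of the state.
- env.observe(): the state, without advancing time (a new reading comes with each control period).
- capture(name): name is "side" or "top"; returns (picture, depth): 420x560x3 uint8, red, green, blue; 420x560 float32, m along the optical axis (not along the pixel's ray), 0 where there is no reading.
- get_calibration(name): a dict with "K" (3x3 intrinsics, pixels), "R" (3x3) and "t" (3): a world point X has camera coordinates R X + t. Camera axes: x right, y down, z forward; pixel columns grow to the right and rows downward; lengths in m; the calibration is good to about 2 mm. A picture is of the moment at which its call begins. get_calibration takes no time and is no camera call.
- workorder.hand_in(): hands the job in; it is judged then, once.
The state is a dict: "t": time; "joint_pos": joint angles; "qd": joint speeds; "effort": joint torques, N m; "tool_pos": TCP position; "ee_rot": TCP orientation; "contact_force": force on the tool from outside, world axes, zero at the start; "wrist_torque": the same for the moment, N m; "width": finger opening in m; "grasp_force": force on a finger pad.
Only numpy, scipy, OpenCV 4.12 (cv2) and the standard library are available. Lean on these libraries where they do the work, as an engineer would, in place of code of your own. Each camera call takes 0.05 s, during which the arm holds its last target. There are 200 camera calls.

### The job

Take the stack of wooden lids apart from the top down and put each lid flat on the white apple pot it was made for (small round, larger round, square, oblong), centred and lined up with the pot so that its whole opening is covered; finish each lid before taking the next. The pots must be left standing upright, and the mug must stay where it is.

Things in the scene. Friction and masses are not known exactly. Their poses are not given: they have to be found in the camera images.
- lid_small: Beech-wood lid, a plain flat disc 42 mm in diameter, 15 mm thick, light. Same material as the other lids, told apart by outline. At the start it is the top of the stack (underside 45 mm above the table), roughly centred on the lid below. Origin: centre of its underside, z up. Belongs on pot_small.
- lid_round: Beech-wood lid, a plain flat disc 62 mm in diameter, 15 mm thick, light. Same material as the other lids, told apart by outline. At the start second from the top (underside 30 mm above the table), under the small disc. Origin: centre of its underside, z up. Belongs on pot_round.
- lid_square: Beech-wood lid, a plain flat square 64 x 64 mm (sides along its x and y), 15 mm thick, light. Same material as the other lids, told apart by outline. At the start third from the top (underside 15 mm above the table), under the larger disc, its corners showing; roughly but not exactly parallel to the oblong lid. Origin: centre of its underside, z up. Belongs on pot_square.
- lid_oblong: Beech-wood lid, a plain flat rectangle 64 mm along its x and 128 mm along its y, 15 mm thick, light. Same material as the other lids, told apart by outline. At the start the bottom of the stack, lying on the table, its two ends showing. Origin: centre of its underside, z up. Belongs on pot_oblong.
- pot_small: White pot of cut apple, open at the top, standing loose on the table: round, 34 mm outside diameter, 50 mm high, 4 mm wall, 26 mm opening; the narrowest and tallest pot, easily tipped. Origin: centre of its underside, z up, so its lid's underside rests 50 mm above it. Covered by lid_small.
- pot_round: White pot of cut apple, open at the top, standing loose on the table: round, 54 mm outside diameter, 40 mm high, 4 mm wall, 46 mm opening. Origin: centre of its underside, z up, so its lid's underside rests 40 mm above it. Covered by lid_round.
- pot_square: White pot of cut apple, open at the top, standing loose on the table: square, 54 x 54 mm outside (sides along its x and y), 40 mm high, 4 mm wall, 46 mm opening. The lid may go on any quarter turn. Origin: centre of its underside, z up, so its lid's underside rests 40 mm above it. Covered by lid_square.
- pot_oblong: White pot of cut apple, open at the top, standing loose on the table: rectangular, 54 mm along its x and 118 mm along its y outside, 36 mm high, 4 mm wall, opening 46 x 110 mm. The lid's long side (y) goes along the pot's y, either way round. Origin: centre of its underside, z up, so its lid's underside rests 36 mm above it. Covered by lid_oblong.
- mug: Blue mug standing among the things: 76 mm in diameter, 85 mm high, handle on its +y side. Origin: centre of its underside. Not to be moved.
Mind the look-alikes: they are no part of the job. Leave any green or orange look-alike of the lid_small alone.

How it is judged:
On the way, in this order (a step that is already met when the one before it is completed fails the run):
1. the small round lid lies on its pot, let go (horizontal distance between lid_small and pot_small below 0.009 m and z of lid_small in the frame of pot_small between 0.046 and 0.054 m and angle between each of lid_small, pot_small's own z axis and vertical below 0.12 rad and contact force between the fingers and lid_small below 0.1 N), for 0.2 s.
2. the larger round lid lies on its pot, let go (horizontal distance between lid_round and pot_round below 0.009 m and z of lid_round in the frame of pot_round between 0.036 and 0.044 m and angle between each of lid_round, pot_round's own z axis and vertical below 0.12 rad and contact force between the fingers and lid_round below 0.1 N), for 0.2 s.
3. the square lid lies on its pot, let go (horizontal distance between lid_square and pot_square below 0.009 m and z of lid_square in the frame of pot_square between 0.036 and 0.044 m and angle between each of lid_square, pot_square's own z axis and vertical below 0.12 rad and (angle between the x axis of lid_square and the x axis of pot_square, either way round below 0.18 rad or angle between the x axis of lid_square and the y axis of pot_square, either way round below 0.18 rad) and contact force between the fingers and lid_square below 0.1 N), for 0.2 s.
4. the oblong lid lies on its pot, let go (horizontal distance between lid_oblong and pot_oblong below 0.009 m and z of lid_oblong in the frame of pot_oblong between 0.032 and 0.04 m and angle between each of lid_oblong, pot_oblong's own z axis and vertical below 0.12 rad and angle between the y axis of lid_oblong and the y axis of pot_oblong, either way round below 0.18 rad and contact force between the fingers and lid_oblong below 0.1 N), for 0.2 s.
At the end, for the whole second after the job is handed in: Each of the four lids lies flat and at rest on its own upright pot, released, its centre within 9 mm of the pot's centre; square and oblong lids turned within 0.18 rad of their pots' sides. Lids went on one after another from the top of the stack (all of step 1 and all of step 2 and all of step 3 and all of step 4 and linear speed of each of lid_small, pot_small, lid_round, pot_round, lid_square, pot_square, lid_oblong, pot_oblong below 0.02 m/s); the robot touches nothing.
It fails at once if the mug is pushed more than 30 mm or tipped (distance of mug from where it was at the start of the episode above 0.03 m or angle between mug's own z axis and vertical above 0.4 rad).
It fails at once if a pot is knocked over (angle between any of pot_small, pot_round, pot_square, pot_oblong's own z axis and vertical above 0.6 rad).
It also fails if it takes over 128 s, if anything falls off the work surface, if the arm or the gripper's body presses on something with over 40 N, if the wrist force passes 120 N, or if a joint passes its speed limit or range.

## Working session

There is one attempt and no reset: what is moved stays moved. The work goes in short steps, Python scripts to look and compute and a tool call to move; the robot and the scene stay as the last step left them, time stands still between calls to the robot, and variables do not carry over. Pictures are saved under pics/ and viewed, at most 14 in all, crops included, and the job is handed in when it is done.

Besides the shell and the picture viewer there is one more tool, called after "Emit:" by a JSON object that holds its "method" and its "body". step_arm: Moves the arm, as the interface text tells. Its arguments: {"type":"object","properties":{"plan":{"type":"array"},"hand":{"type":"number"},"squeeze":{"type":"number"}},"required":["plan"]}

```bash
mkdir -p pics; cat > h.py <<'E'
import numpy as np, cv2
from station import env, capture, get_calibration, workorder
def cap(n):
    p,d=capture(n); c=get_calibration(n); return p,d,c
def cloud(d,c):
    v,u=np.mgrid[:d.shape[0],:d.shape[1]]
    K=c["K"]; X=np.stack([(u-K[0,2])/K[0,0]*d,(v-K[1,2])/K[1,1]*d,d],-1)
    W=(X-c["t"])@c["R"]; W[d==0]=np.nan; return W
def save(n,p,s=None): cv2.imwrite("pics/"+n,p[:,:,::-1] if s is None else cv2.resize(p[:,:,::-1],None,fx=s,fy=s,interpolation=cv2.INTER_CUBIC))
E
python3 - <<'E'
from h import *
o=env.observe(); print({k:np.round(v,3) for k,v in o.items()})
for n in("top","side"):
    p,d,c=cap(n); save(n+"0.png",p); np.savez(n+"0.npz",p=p,d=d); C=-c["R"].T@c["t"]; print(n,C,c["R"][2],c["K"][0,0])
E
```

```text
{'t': np.float64(0.0), 'joint_pos': array([ 1.56 ,  0.502, -0.427,  1.551,  0.221,  1.138, -0.21 ]), 'qd': array([ 0.   ,  0.001,  0.001,  0.001,  0.   , -0.002,  0.001]), 'effort': array([ 0.0000e+00, -5.6952e+01, -5.8160e+00, -2.8094e+01,  1.1000e-02,
        1.2000e-02, -0.0000e+00]), 'tool_pos': array([ 0.176, -0.625,  0.194]), 'ee_rot': array([-3.14 , -0.   ,  0.274]), 'contact_force': array([-0.487,  0.193, -0.008]), 'wrist_torque': array([-0.023,  0.004, -0.01 ]), 'grasp_force': np.float64(0.0), 'width': np.float64(0.085)}
top [0.34967608 0.03511338 1.07013274] [ 0.19939679  0.00117095 -0.97991813] 457.256828356521
side [0.02411028 0.59377045 0.99711034] [ 0.44355582 -0.45381051 -0.77286109] 541.648026525782
```

View pics/top0.png

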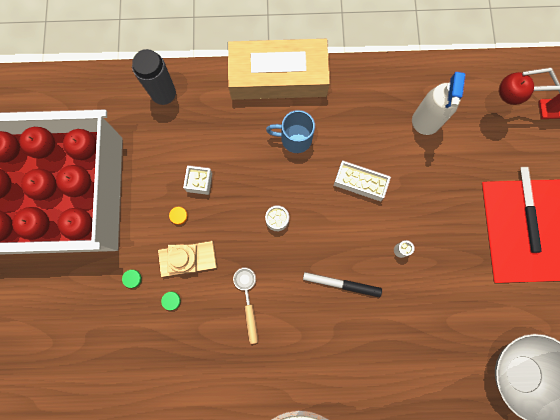

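View pics/side0.png

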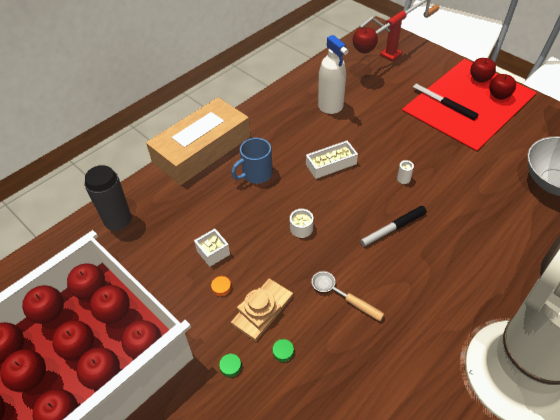

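The top view shows the beech stack at (181,259), with its top disc at about (180,258). These could be mistaken for lid_small: green discs at (131,279) and (170,301), and an orange disc at (178,215). I choose the bare-wood one on top of the stack. The pots are small (404,249), round (277,218), square (198,180) and oblong (362,181); the mug is at (298,131). The side view shows the same layout.

```bash
cat >> h.py <<'E'
def comp(W,x0,x1,y0,y1,z0,z1,seed=None):
    m=(W[...,0]>x0)&(W[...,0]<x1)&(W[...,1]>y0)&(W[...,1]<y1)&(W[...,2]>z0)&(W[...,2]<z1)
    P=W[m]; r=cv2.minAreaRect((P[:,:2]*1000).astype(np.float32)); (cc,rad)=cv2.minEnclosingCircle((P[:,:2]*1000).astype(np.float32))
    print(len(P),"rect c",np.round(r[0],1),"size",np.round(r[1],1),"ang",round(r[2],1),"circ",np.round(cc,1),round(rad,1),"med z",np.round(np.median(P[:,2]),4))
    return r
E
cat > m.py <<'E'
from h import *
for n in("top","side"):
    f=np.load(n+"0.npz"); p,d=f["p"],f["d"]; c=get_calibration(n); W=cloud(d,c)
    if n=="top":
        for nm,(u,v) in dict(stack=(181,259),small=(404,249),round=(277,218),square=(198,180),obl=(362,181),mug=(298,131)).items():
            w=W[v-12:v+12,u-12:u+12].reshape(-1,3); print(nm,np.round(np.nanmedian(w,0),3))
        cen={nm:np.nanmedian(W[v-5:v+5,u-5:u+5].reshape(-1,3),0) for nm,(u,v) in dict(stack=(181,259),small=(404,249),round=(277,218),square=(198,180),obl=(362,181),mug=(298,131)).items()}
    print(n)
    for nm,z0,z1,r in(("small",.042,.06,.04),("round",.034,.048,.05),("square",.034,.048,.055),("obl",.03,.045,.08),("mug",.06,.1,.08),("stack",.053,.07,.05),("stack",.038,.052,.06),("stack",.023,.036,.06),("stack",.008,.021,.085)):
        a=cen[nm]; print(nm,end=" "); comp(W,a[0]-r,a[0]+r,a[1]-r,a[1]+r,z0,z1)
p=np.load("top0.npz")["p"]; save("crop.png",p[150:320,110:300],4)
E
python3 m.py
```

```text
stack [0.451 0.251 0.05 ]
small [ 0.461 -0.252  0.003]
round [0.542 0.035 0.028]
square [0.639 0.218 0.03 ]
obl [ 0.625 -0.168  0.026]
mug [ 0.762 -0.022  0.011]
top
small 105 rect c [ 460.5 -251.4] size [33.3 31.8] ang 86.9 circ [ 460.9 -251.6] 17.1 med z 0.0491
round 127 rect c [541.2  35.3] size [52.3 52.2] ang 16.3 circ [541.6  35.2] 27.0 med z 0.04
square 212 rect c [639.7 219.5] size [54.9 55.8] ang 81.3 circ [639.  220.1] 37.2 med z 0.0397
obl 390 rect c [ 626.2 -167.4] size [117.8  55.3] ang 68.8 circ [ 625.8 -167.3] 63.7 med z 0.0353
mug 461 rect c [738.3  -8.5] size [75.2 97.5] ang 24.1 circ [744.2  -2.8] 54.2 med z 0.0775
stack 283 rect c [452.7 255.8] size [41.3 39.3] ang 87.2 circ [453.3 255.9] 21.1 med z 0.0604
stack 321 rect c [454.1 253.4] size [60.3 60.7] ang 42.9 circ [454.6 253.1] 30.9 med z 0.0455
stack 204 rect c [455.3 254.5] size [64.7 64.1] ang 88.7 circ [454.5 254.3] 44.0 med z 0.0302
stack 871 rect c [428.4 242.7] size [118.7 128.7] ang 7.0 circ [430.9 243.5] 85.0 med z 0.0153
side
small 93 rect c [ 459.1 -251.8] size [32.9 33.8] ang 48.2 circ [ 461.1 -252.1] 19.1 med z 0.0472
round 145 rect c [540.3  34.7] size [52.5 54.2] ang 31.1 circ [539.5  34.9] 28.5 med z 0.0376
square 217 rect c [638.2 219. ] size [55.3 58. ] ang 81.8 circ [638.4 219. ] 38.6 med z 0.0381
obl 285 rect c [ 624.5 -168.4] size [121.1  60.2] ang 70.3 circ [ 624.7 -167.8] 63.9 med z 0.0339
mug 555 rect c [737.3 -10.3] size [ 76.3 100. ] ang 25.9 circ [743.2  -4.8] 54.0 med z 0.0734
stack 327 rect c [452. 255.] size [41.  41.1] ang 2.2 circ [452.4 255.1] 22.0 med z 0.0589
stack 355 rect c [453.1 252.5] size [60.4 62.1] ang 67.4 circ [453.5 252.3] 32.2 med z 0.0438
stack 286 rect c [453.8 254.1] size [65.2 65.7] ang 89.7 circ [453.5 253.3] 44.3 med z 0.0285
stack 1014 rect c [428.1 241.2] size [118.7 131.3] ang 7.5 circ [428.9 244.4] 82.9 med z 0.0137
```

View pics/crop.png

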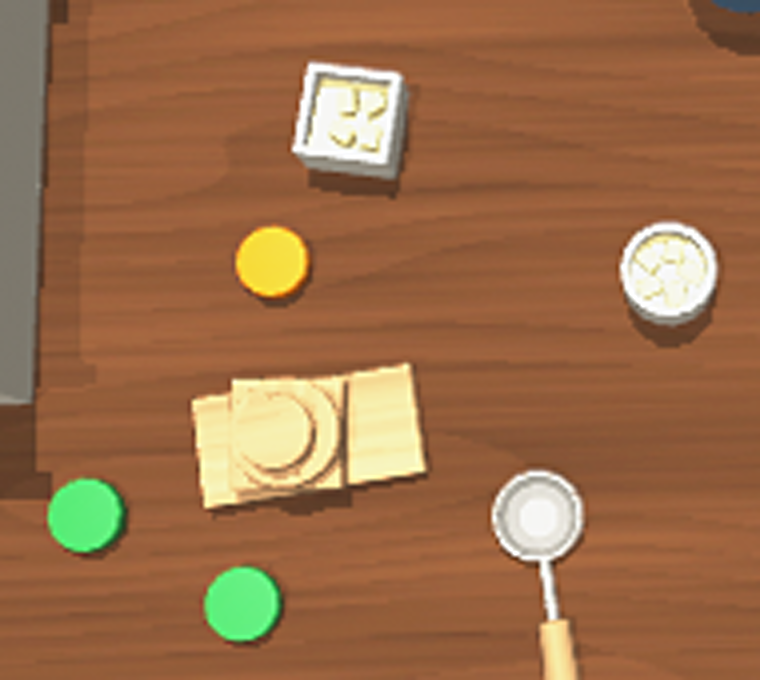

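The crop confirms the bare-wood stack at crop (272,432), with the green discs at (86,515) and (243,604) and the orange one at (272,262). The crate is close on the left, so I'll check its edge and height, and the oblong lid's pose.

```bash
cat >> h.py <<'E'
from scipy.spatial.transform import Rotation as Ro
def go(x,y,z,yaw,cmd=None):
    "shift in tool mm and turn deg from pose (measured, or cmd=[x,y,z,yaw] m/deg)"
    o=env.observe(); p=o["tool_pos"]; R=Ro.from_euler("xyz",o["ee_rot"])
    T=Ro.from_euler("xyz",[np.pi,0,np.radians(yaw)])
    return np.round(R.inv().apply(np.array([x,y,z])-p)*1000,1), np.round((R.inv()*T).as_rotvec(degrees=True),1)
E
python3 - <<'E'
from h import *
f=np.load("top0.npz"); W=cloud(f["d"],get_calibration("top"))
comp(W,.40,.51,.15,.35,.008,.021)
for x in(.36,.41,.44,.45,.46,.48,.5,.55,.6,.65,.7):
    m=(abs(W[...,0]-x)<.006)&(W[...,2]>.07)&(W[...,1]>.2); print(x,len(W[m]) and (W[m][:,1].min().round(3),W[m][:,2].max().round(3)))
for y in [(.5,-.3,.25,45),(.52,.05,.25,70),(.4525,.2555,.15,90)]: print(go(*y))
E
```

```text
774 rect c [455.1 245.9] size [ 64.  128.9] ang 7.5 circ [455.6 245.2] 69.8 med z 0.0153
0.36 0
0.41 0
0.44 0
0.45 0
0.46 0
0.48 (np.float64(0.401), np.float64(0.145))
0.5 (np.float64(0.41), np.float64(0.144))
0.55 (np.float64(0.409), np.float64(0.148))
0.6 (np.float64(0.41), np.float64(0.147))
0.65 (np.float64(0.41), np.float64(0.145))
0.7 (np.float64(0.41), np.float64(0.148))
(array([ 400.3, -225.4,  -55.8]), array([ -0.1,  -0. , -29.3]))
(array([ 514.2, -557. ,  -55.2]), array([ -0.1,  -0. , -54.3]))
(array([ 504.8, -772.9,   45.2]), array([ -0.1,  -0.1, -74.3]))
```

Emit:
{"method": "step_arm", "body": {"plan": [[[400, -225, -56], [0, 0, -29]], [[400, -225, -56], [0, 0, -29]], [[400, -225, -56], [0, 0, -29]], [[400, -225, -56], [0, 0, -29]], [[400, -225, -56], [0, 0, -29]], [[400, -225, -56], [0, 0, -29]], [[400, -225, -56], [0, 0, -29]], [[400, -225, -56], [0, 0, -29]], [[400, -225, -56], [0, 0, -29]], [[400, -225, -56], [0, 0, -29]]], "hand": 0, "squeeze": 25}}

```text
t: 0.93
tool_pos: [0.4687, -0.3315, 0.2453]
ee_rot: [-3.141, 0.0, 0.78]
contact_force: [0.2, -0.5, 0.4]
width: 0.0859
grasp_force: 0.0
```

```bash
python3 - <<'E'
from h import *
o=env.observe(); print(o["t"],o["tool_pos"],np.degrees(o["ee_rot"]),o["joint_pos"].round(2))
for y in [(.53,.05,.25,70),(.4525,.2555,.15,90)]: print(go(*y))
E
```

```text
0.9333 [ 0.46872187 -0.33145235  0.24532731] [-1.79981548e+02  2.32454929e-02  4.46700454e+01] [ 1.11  0.36 -0.69  1.68  0.25  1.19 -0.43]
(array([ 311.7, -228.2,   -4.7]), array([ -0. ,   0. , -25.3]))
(array([ 401.1, -428.8,   95.3]), array([ -0. ,   0. , -45.3]))
```

Emit:
{"method": "step_arm", "body": {"plan": [[[400, -430, 30], [0, 0, -45]], [[400, -430, 30], [0, 0, -45]], [[400, -430, 30], [0, 0, -45]], [[400, -430, 30], [0, 0, -45]], [[400, -430, 30], [0, 0, -45]], [[400, -430, 30], [0, 0, -45]], [[400, -430, 30], [0, 0, -45]], [[400, -430, 30], [0, 0, -45]], [[400, -430, 30], [0, 0, -45]], [[400, -430, 30], [0, 0, -45]]]}}

```text
t: 1.77
tool_pos: [0.4546, 0.0843, 0.2239]
ee_rot: [3.141, 0.001, 1.565]
contact_force: [0.3, -0.2, 0.5]
width: 0.0855
grasp_force: 0.0
```

```bash
python3 - <<'E'
from h import *
o=env.observe(); print(o["t"],o["tool_pos"],np.degrees(o["ee_rot"]),o["joint_pos"].round(2))
for y in [(.4525,.2555,.15,90)]: print(go(*y))
E
```

```text
1.7667 [0.45456244 0.08431199 0.22393199] [1.79979860e+02 5.56975878e-02 8.96495476e+01] [ 0.71  0.22 -1.07  1.95  0.22  1.09 -0.45]
(array([171.2,  -3.1,  73.8]), array([ 0. ,  0.1, -0.4]))
```

Emit:
{"method": "step_arm", "body": {"plan": [[[165, -3, 90], [0, 0, 0]], [[165, -3, 90], [0, 0, 0]], [[165, -3, 90], [0, 0, 0]], [[165, -3, 90], [0, 0, 0]], [[165, -3, 90], [0, 0, 0]], [[165, -3, 90], [0, 0, 0]], [[165, -3, 90], [0, 0, 0]], [[165, -3, 90], [0, 0, 0]]]}}

```text
t: 2.43
tool_pos: [0.4531, 0.2471, 0.1339]
ee_rot: [-3.141, 0.001, 1.565]
contact_force: [0.3, 0.8, -0.5]
width: 0.0854
grasp_force: 0.0
```

```bash
python3 - <<'E'
from h import *
o=env.observe(); print(o["t"],o["tool_pos"],np.degrees(o["ee_rot"]),o["joint_pos"].round(2),o["contact_force"])
for y in [(.4525,.2555,.046,90)]: print(go(*y))
E
```

```text
2.4333 [0.45311756 0.24714075 0.1339206 ] [-1.79974029e+02  4.40451942e-02  8.96818273e+01] [ 0.22  0.48 -0.96  1.93  0.47  0.98 -0.97] [ 0.26121841  0.78811947 -0.47565036]
(array([ 8.4, -0.6, 87.9]), array([-0. ,  0. , -0.3]))
```

Emit:
{"method": "step_arm", "body": {"plan": [[[8, 0, 40], [0, 0, 0]], [[8, 0, 75], [0, 0, 0]], [[8, 0, 88], [0, 0, 0]], [[8, 0, 88], [0, 0, 0]], [[8, 0, 88], [0, 0, 0]], [[8, 0, 88], [0, 0, 0]]]}}

```text
t: 2.93
tool_pos: [0.4547, 0.2561, 0.0479]
ee_rot: [3.139, -0.001, 1.564]
contact_force: [0.3, -0.2, -0.1]
width: 0.0856
grasp_force: 0.0
```

```bash
python3 - <<'E'
from h import *
o=env.observe(); print(o["t"],o["tool_pos"],o["contact_force"]); print(go(.4525,.2555,.046,90))
p,d,c=cap("side"); save("g1.png",p[200:380,160:380],3)
E
```

```text
2.9333 [0.45467429 0.25605588 0.04786865] [ 0.34062851 -0.24392337 -0.11585339]
(array([-0.6, -2.2,  1.9]), array([ 0.1, -0.1, -0.4]))
```

View pics/g1.png

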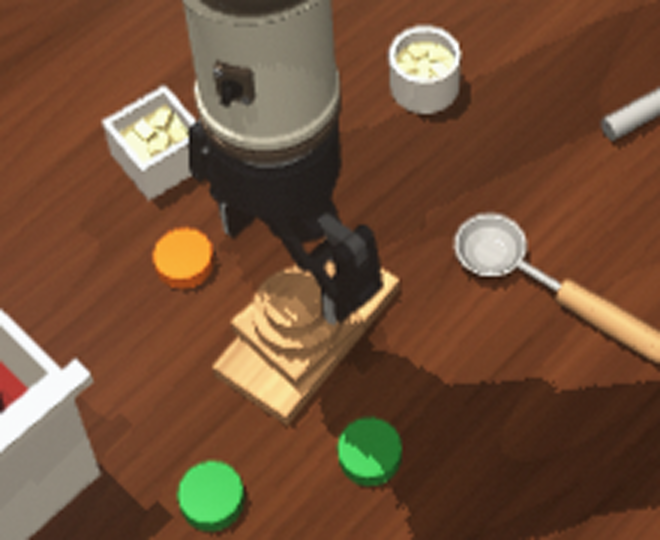

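The fingers straddle the top disc at crop (290,300), along x, and the greens and orange are clear. Now I close.

Emit:
{"method": "step_arm", "body": {"plan": [[[0, -2, 2], [0, 0, 0]], [[0, -2, 2], [0, 0, 0]], [[0, -2, 2], [0, 0, 0]], [[0, -2, 2], [0, 0, 0]], [[0, -2, 2], [0, 0, 0]], [[0, -2, 2], [0, 0, 0]], [[0, -2, 2], [0, 0, 0]], [[0, -2, 2], [0, 0, 0]]], "hand": 255}}

```text
t: 3.65
tool_pos: [0.4511, 0.2559, 0.044]
ee_rot: [-3.141, 0.0, 1.565]
contact_force: [0.6, -0.2, 0.3]
width: -0.0001
grasp_force: 0.0
```

Width reads 0: the grasp missed or the disc slipped out. Looking.

```bash
python3 - <<'E'
from h import *
o=env.observe(); print(o["t"],o["tool_pos"],o["contact_force"],o["width"])
p,d,c=cap("side"); a=p[200:380,160:380]; q,d,c=cap("top"); b=q[170:350,90:310]; save("g2.png",np.hstack([a,b]),1.8)
E
```

```text
3.65 [0.45113722 0.25589188 0.04397276] [ 0.59110721 -0.17862245  0.34742154] -0.00014197548199799923
```

View pics/g2.png

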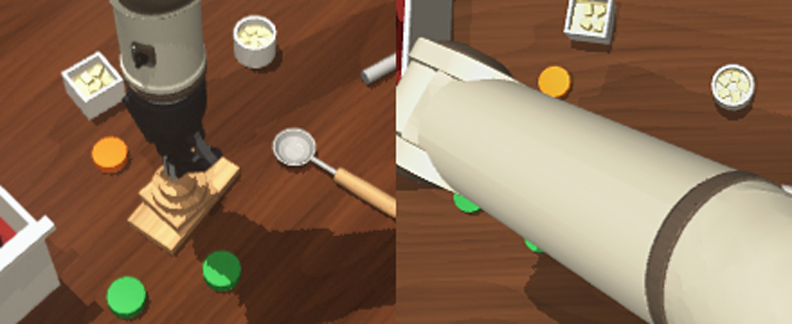

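```bash
python3 - <<'E'
from h import *
p,d,c=cap("side"); W=cloud(d,c)
for a,b in((.053,.066),(.038,.052),(.023,.036)): comp(W,.40,.51,.15,.35,a,b)
save("g3.png",p[260:350,220:310],6)
# lowest dark (gripper) points
m=(p.max(-1)<70)&(W[...,2]>.03)&(W[...,2]<.14)&(abs(W[...,0]-.45)<.1)&(abs(W[...,1]-.255)<.08)
P=W[m]; P=P[P[:,2].argsort()]; print(len(P)); print(P[::max(1,len(P)//15)][:8].round(3))
E
```

```text
232 rect c [448.8 259.1] size [40.7 31.2] ang 39.1 circ [451.4 255.8] 21.2 med z 0.0586
303 rect c [450.2 257.4] size [61.1 51.3] ang 31.4 circ [453.2 253.3] 31.3 med z 0.0435
289 rect c [452.7 253.6] size [66.1 65. ] ang 88.9 circ [451.4 256.4] 43.5 med z 0.0285
169
[[0.45  0.267 0.09 ]
 [0.443 0.263 0.096]
 [0.443 0.263 0.104]
 [0.439 0.263 0.116]
 [0.437 0.264 0.123]
 [0.443 0.269 0.126]
 [0.435 0.263 0.127]
 [0.433 0.263 0.13 ]]
```

View pics/g3.png

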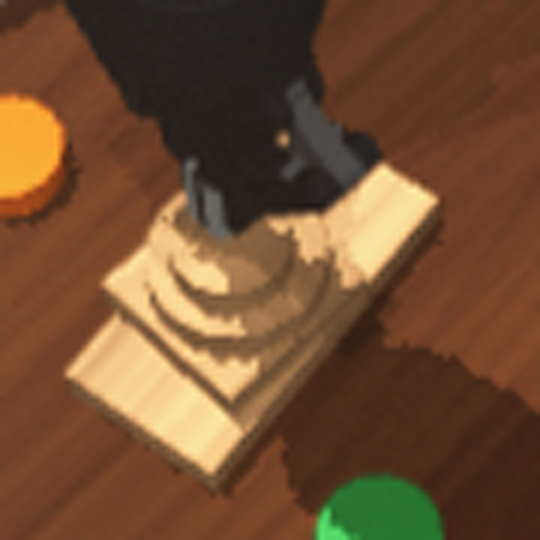

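```bash
python3 - <<'E'
from h import *
p,d,c=cap("side"); W=cloud(d,c)
for v in range(284,304,2):
  print(v,[ (u,*np.round(W[v,u]*1000).astype(int),int(p[v,u].max())) for u in (253,256,258,262,266,272,276,280)])
def pr(X):
  q=c["K"]@(c["R"]@np.array(X)+c["t"]); return (q[:2]/q[2]).round(0)
print(pr([.451,.256,.044]),pr([.451,.256,.063]),pr([.451,.256,.1]))
print(env.observe()["t"],env.observe()["grasp_force"])
E
```

```text
284 [(253, np.int64(439), np.int64(272), np.int64(152), 39), (256, np.int64(432), np.int64(271), np.int64(157), 37), (258, np.int64(434), np.int64(265), np.int64(149), 38), (262, np.int64(437), np.int64(253), np.int64(131), 38), (266, np.int64(430), np.int64(249), np.int64(134), 68), (272, np.int64(402), np.int64(259), np.int64(177), 76), (276, np.int64(399), np.int64(253), np.int64(174), 76), (280, np.int64(394), np.int64(247), np.int64(173), 44)]
286 [(253, np.int64(439), np.int64(273), np.int64(146), 40), (256, np.int64(434), np.int64(270), np.int64(148), 38), (258, np.int64(435), np.int64(265), np.int64(141), 38), (262, np.int64(432), np.int64(257), np.int64(134), 39), (266, np.int64(426), np.int64(253), np.int64(138), 39), (272, np.int64(402), np.int64(260), np.int64(172), 58), (276, np.int64(396), np.int64(256), np.int64(174), 78), (280, np.int64(391), np.int64(251), np.int64(174), 46)]
288 [(253, np.int64(446), np.int64(268), np.int64(126), 39), (256, np.int64(436), np.int64(269), np.int64(137), 37), (258, np.int64(434), np.int64(266), np.int64(136), 38), (262, np.int64(431), 
[... 2768 characters left out ...]
np.int64(245), np.int64(59), 127), (272, np.int64(437), np.int64(231), np.int64(44), 235), (276, np.int64(445), np.int64(214), np.int64(13), 233), (280, np.int64(438), np.int64(209), np.int64(15), 249)]
302 [(253, np.int64(456), np.int64(264), np.int64(56), 168), (256, np.int64(452), np.int64(261), np.int64(57), 172), (258, np.int64(447), np.int64(259), np.int64(61), 147), (262, np.int64(442), np.int64(254), np.int64(60), 135), (266, np.int64(436), np.int64(248), np.int64(61), 127), (272, np.int64(434), np.int64(235), np.int64(45), 224), (276, np.int64(436), np.int64(221), np.int64(25), 225), (280, np.int64(435), np.int64(211), np.int64(13), 249)]
[258. 304.] [258. 299.] [257. 289.]
3.85 0.0
```

The fingers really are shut, but their tips sit at z ≈ 0.086 in the depth image while the reported TCP z is 0.044. The tool's z is therefore off by about 40 mm; x and y agree. I'll pin this down with a gentle touch on the top of the disc (z = 0.060, expected at reported z ≈ 0.018).

Emit:
{"method": "step_arm", "body": {"plan": [[[0, 0, 8], [0, 0, 0]], [[0, 0, 14], [0, 0, 0]], [[0, 0, 18], [0, 0, 0]], [[0, 0, 18], [0, 0, 0]], [[0, 0, 18], [0, 0, 0]]]}}

```text
t: 4.27
tool_pos: [0.4507, 0.2558, 0.0255]
ee_rot: [-3.141, 0.0, 1.566]
contact_force: [-0.2, 0.4, -1.2]
width: -0.0
grasp_force: 0.0
```

Emit:
{"method": "step_arm", "body": {"plan": [[[0, 0, 2], [0, 0, 0]], [[0, 0, 3], [0, 0, 0]], [[0, 0, 3], [0, 0, 0]], [[0, 0, 3], [0, 0, 0]]]}}

```text
t: 4.6
tool_pos: [0.4514, 0.2561, 0.0236]
ee_rot: [3.141, 0.0, 1.566]
contact_force: [-1.3, -0.1, 5.7]
width: -0.0
grasp_force: 2.6
```

Emit:
{"method": "step_arm", "body": {"plan": [[[0, 0, 2], [0, 0, 0]], [[0, 0, 3], [0, 0, 0]], [[0, 0, 3], [0, 0, 0]], [[0, 0, 3], [0, 0, 0]]]}}

```text
t: 4.93
tool_pos: [0.4516, 0.2561, 0.0234]
ee_rot: [3.139, 0.003, 1.566]
contact_force: [-8.5, -6.7, 36.4]
width: -0.0002
grasp_force: 18.1
```

Contact came at reported z ≈ 0.0242, so the true tip is reported z + 36 mm when shut. I'll back off, open, then go down to reported z ≈ 0.010 (tip at about 47.5 mm when closed on 42 mm).

Emit:
{"method": "step_arm", "body": {"plan": [[[0, 0, -14], [0, 0, 0]], [[0, 0, -20], [0, 0, 0]], [[0, 0, -20], [0, 0, 0]], [[0, 0, -20], [0, 0, 0]], [[0, 0, -20], [0, 0, 0]], [[0, 0, -20], [0, 0, 0]], [[0, 0, -20], [0, 0, 0]]], "hand": 0}}

```text
t: 5.52
tool_pos: [0.4507, 0.2556, 0.0394]
ee_rot: [-3.14, 0.0, 1.565]
contact_force: [0.6, 0.8, 0.5]
width: 0.0834
grasp_force: 0.0
```

```bash
python3 - <<'E'
from h import *
o=env.observe(); print(o["tool_pos"],o["width"],go(.452,.2555,.010,90))
p,d,c=cap("side"); W=cloud(d,c)
comp(W,.40,.51,.15,.35,.053,.066)
E
```

```text
[0.45074988 0.25562491 0.03936367] 0.08337475956681376 (array([-0.1,  1.3, 29.4]), array([-0.1,  0. , -0.3]))
305 rect c [452.5 257. ] size [41.8 38.4] ang 7.8 circ [452.3 254.9] 21.4 med z 0.0586
```

Stack unmoved. Down and close.

Emit:
{"method": "step_arm", "body": {"plan": [[[0, 1, 15], [0, 0, 0]], [[0, 1, 25], [0, 0, 0]], [[0, 1, 29], [0, 0, 0]], [[0, 1, 29], [0, 0, 0]], [[0, 1, 29], [0, 0, 0]]]}}

```text
t: 5.98
tool_pos: [0.4517, 0.2559, 0.0107]
ee_rot: [-3.141, 0.0, 1.566]
contact_force: [-0.7, -1.1, 0.4]
width: 0.0855
grasp_force: 0.0
```

Emit:
{"method": "step_arm", "body": {"plan": [[[0, 0, 0], [0, 0, 0]], [[0, 0, 0], [0, 0, 0]], [[0, 0, 0], [0, 0, 0]], [[0, 0, 0], [0, 0, 0]], [[0, 0, 0], [0, 0, 0]], [[0, 0, 0], [0, 0, 0]], [[0, 0, 0], [0, 0, 0]]], "hand": 255}}

```text
t: 6.57
tool_pos: [0.4525, 0.256, 0.0116]
ee_rot: [3.141, 0.0, 1.565]
contact_force: [-0.3, -1.4, 6.5]
width: 0.0409
grasp_force: 25.0
```

Gripped (41 mm). Lift and carry.

Emit:
{"method": "step_arm", "body": {"plan": [[[0, 0, -20], [0, 0, 0]], [[0, 0, -60], [0, 0, 0]], [[-30, 0, -90], [0, 0, 3]], [[-70, 0, -90], [0, 0, 6]], [[-110, 0, -90], [0, 0, 10]], [[-150, 2, -90], [0, 0, 14]], [[-190, 4, -90], [0, 0, 18]], [[-230, 6, -90], [0, 0, 22]], [[-270, 8, -90], [0, 0, 26]], [[-310, 8, -90], [0, 0, 30]]]}}

```text
t: 7.4
tool_pos: [0.4586, -0.0563, 0.1013]
ee_rot: [3.14, -0.0, 1.038]
contact_force: [1.5, -0.2, -0.9]
width: 0.0408
grasp_force: 25.5
```

```bash
python3 - <<'E'
from h import *
o=env.observe(); print(o["t"],o["tool_pos"],o["joint_pos"].round(2),o["width"],go(.4605,-.2515,.10,60))
E
```

```text
7.4 [ 0.4585707  -0.05633914  0.10134598] [ 0.76  0.37 -0.81  2.08  0.37  0.83 -0.8 ] 0.04083579319956683 (array([-167.2,  100.8,    1.4]), array([ 0.1, -0. , -0.5]))
```

Emit:
{"method": "step_arm", "body": {"plan": [[[-35, 21, 0], [0, 0, 0]], [[-70, 42, 0], [0, 0, 0]], [[-104, 63, 0], [0, 0, 0]], [[-138, 83, 0], [0, 0, 0]], [[-160, 96, 0], [0, 0, 0]], [[-168, 101, 0], [0, 0, 0]], [[-168, 101, 0], [0, 0, 0]], [[-168, 101, 20], [0, 0, 0]], [[-168, 101, 30], [0, 0, 0]], [[-168, 101, 30], [0, 0, 0]]]}}

```text
t: 8.23
tool_pos: [0.4592, -0.2472, 0.0689]
ee_rot: [-3.137, -0.001, 1.045]
contact_force: [-0.9, 0.3, 0.3]
width: 0.0409
grasp_force: 25.5
```

```bash
python3 - <<'E'
from h import *
o=env.observe(); print(o["t"],o["tool_pos"],o["width"],go(.4605,-.2515,.0175,60))
p,d,c=cap("side"); W=cloud(d,c)
comp(W,.40,.52,-.33,-.18,.042,.055); save("s1.png",p[120:260,320:480],4)
E
```

```text
8.2333 [ 0.45917767 -0.24717681  0.06894626] 0.04093697917381633 (array([-3.1,  3.6, 51.4]), array([-0.3, -0. , -0.1]))
91 rect c [ 459.5 -252. ] size [32.4 32.8] ang 78.2 circ [ 459.1 -252.2] 18.0 med z 0.0473
```

View pics/s1.png

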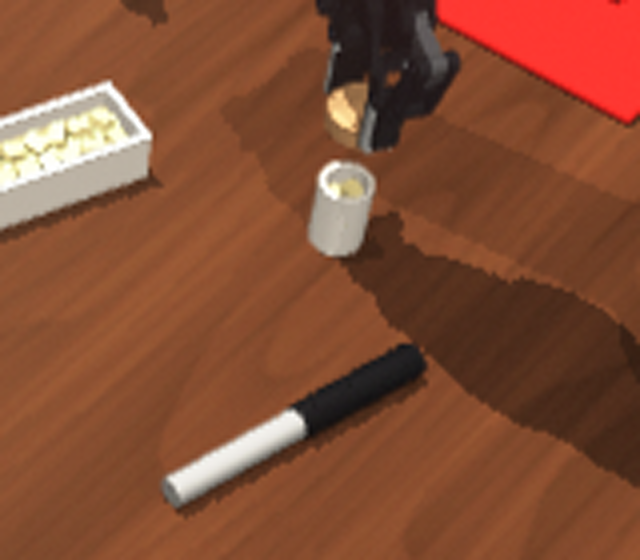

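The lid hangs level at crop (350,110), above the small pot at (345,205). Lowering.

Emit:
{"method": "step_arm", "body": {"plan": [[[-2, 2, 15], [0, 0, 0]], [[-2, 2, 30], [0, 0, 0]], [[-2, 2, 40], [0, 0, 0]], [[-2, 2, 45], [0, 0, 0]], [[-2, 2, 45], [0, 0, 0]], [[-2, 2, 45], [0, 0, 0]]]}}

```text
t: 8.78
tool_pos: [0.4619, -0.2524, 0.0264]
ee_rot: [3.142, -0.0, 1.043]
contact_force: [0.1, 0.6, 0.6]
width: 0.0408
grasp_force: 25.5
```

```bash
python3 - <<'E'
from h import *
o=env.observe(); print(o["t"],o["tool_pos"],o["contact_force"],go(.4605,-.2515,.0175,60))
E
```

```text
8.7833 [ 0.46194606 -0.25240261  0.02635726] [0.0564027  0.6105798  0.55868228] (array([ 0. , -1.7,  8.9]), array([ 0. , -0. , -0.3]))
```

Emit:
{"method": "step_arm", "body": {"plan": [[[0, -1, 5], [0, 0, 0]], [[0, -1, 8], [0, 0, 0]], [[0, -1, 9], [0, 0, 0]], [[0, -1, 9], [0, 0, 0]], [[0, -1, 9], [0, 0, 0]]]}}

```text
t: 9.2
tool_pos: [0.4608, -0.2525, 0.0171]
ee_rot: [3.142, 0.0, 1.042]
contact_force: [0.3, 0.2, -0.7]
width: 0.0408
grasp_force: 25.5
```

Emit:
{"method": "step_arm", "body": {"plan": [[[0, 0, 1], [0, 0, 0]], [[0, 0, 1], [0, 0, 0]], [[0, 0, 1], [0, 0, 0]]]}}

```text
t: 9.45
tool_pos: [0.4611, -0.2526, 0.0166]
ee_rot: [3.141, 0.0, 1.042]
contact_force: [-1.6, 1.6, 5.1]
width: 0.0412
grasp_force: 26.0
```

Emit:
{"method": "step_arm", "body": {"plan": [[[0, 0, 0], [0, 0, 0]], [[0, 0, 0], [0, 0, 0]], [[0, 0, 0], [0, 0, 0]], [[0, 0, 0], [0, 0, 0]], [[0, 0, 0], [0, 0, 0]], [[0, 0, -10], [0, 0, 0]], [[0, 0, -40], [0, 0, 0]], [[0, 0, -80], [0, 0, 0]], [[0, 0, -80], [0, 0, 0]], [[0, 0, -80], [0, 0, 0]]], "hand": 0}}

```text
t: 10.28
tool_pos: [0.4628, -0.2535, 0.099]
ee_rot: [3.136, 0.001, 1.042]
contact_force: [0.2, -0.4, -0.4]
width: 0.0855
grasp_force: 0.0
```

```bash
python3 - <<'E'
from h import *
o=env.observe(); print(o["t"],o["tool_pos"],go(.4535,.253,.10,90))
p,d,c=cap("side"); W=cloud(d,c)
comp(W,.40,.52,-.33,-.18,.055,.075); comp(W,.40,.52,-.33,-.18,.01,.045)
for a,b in((.038,.052),(.023,.036),(.008,.021)): comp(W,.40,.51,.15,.35,a,b)
E
```

```text
10.2833 [ 0.46281562 -0.25348377  0.09897504] (array([ 432.5, -263.7,   -2.7]), array([  0.3,   0.1, -30.3]))
211 rect c [ 458.5 -251.5] size [41.4 42.9] ang 10.8 circ [ 458.9 -252.1] 22.9 med z 0.0636
134 rect c [ 455.  -244.1] size [33.4 22.6] ang 30.3 circ [ 458.  -249.3] 17.5 med z 0.027
691 rect c [452.2 252.9] size [60.5 62.2] ang 64.1 circ [453.2 252.3] 32.3 med z 0.0436
290 rect c [453.  253.8] size [66.2 65.4] ang 87.5 circ [453.6 254.5] 43.6 med z 0.0287
901 rect c [453.7 245. ] size [ 69.  130.5] ang 6.8 circ [453.7 245.1] 69.6 med z 0.0137
```

Small lid placed, centred within about 1 mm. Back to the stack for the round lid.

Emit:
{"method": "step_arm", "body": {"plan": [[[34, -21, 0], [0, 0, -3]], [[69, -42, 0], [0, 0, -6]], [[104, -63, 0], [0, 0, -9]], [[139, -85, 0], [0, 0, -12]], [[174, -106, 0], [0, 0, -15]], [[209, -127, 0], [0, 0, -18]], [[244, -149, 0], [0, 0, -21]], [[279, -170, 0], [0, 0, -24]], [[314, -191, 0], [0, 0, -27]], [[349, -212, 0], [0, 0, -30]]]}}

```text
t: 11.17
tool_pos: [0.4524, 0.1571, 0.095]
ee_rot: [-3.14, 0.001, 1.568]
contact_force: [1.4, -0.4, -0.7]
width: 0.0854
grasp_force: 0.0
```

Emit:
{"method": "step_arm", "body": {"plan": [[[35, 0, 0], [0, 0, 0]], [[70, -1, 0], [0, 0, 0]], [[92, -2, 0], [0, 0, 0]], [[97, -2, 0], [0, 0, 0]], [[97, -2, 0], [0, 0, 0]], [[97, -2, 30], [0, 0, 0]], [[97, -2, 60], [0, 0, 0]], [[97, -2, 70], [0, 0, 0]], [[97, -2, 70], [0, 0, 0]], [[97, -2, 70], [0, 0, 0]]]}}

```text
t: 12.0
tool_pos: [0.452, 0.2516, 0.0258]
ee_rot: [-3.14, 0.001, 1.564]
contact_force: [1.0, 0.3, 0.9]
width: 0.0855
grasp_force: 0.0
```

```bash
python3 - <<'E'
from h import *
o=env.observe(); print(o["t"],o["tool_pos"],go(.4535,.253,-.008,90))
E
```

```text
12.0 [0.45202557 0.25162114 0.02580008] (array([ 1.4,  1.5, 33.8]), array([-0.1,  0.1, -0.4]))
```

Emit:
{"method": "step_arm", "body": {"plan": [[[1, 1, 18], [0, 0, 0]], [[1, 1, 28], [0, 0, 0]], [[1, 1, 32], [0, 0, 0]], [[1, 1, 32], [0, 0, 0]], [[1, 1, 32], [0, 0, 0]], [[1, 1, 32], [0, 0, 0]]]}}

```text
t: 12.5
tool_pos: [0.4539, 0.2542, -0.0052]
ee_rot: [3.141, -0.0, 1.565]
contact_force: [0.2, 0.0, 0.2]
width: 0.0854
grasp_force: 0.0
```

Emit:
{"method": "step_arm", "body": {"plan": [[[0, 0, 0], [0, 0, 0]], [[0, 0, 0], [0, 0, 0]], [[0, 0, 0], [0, 0, 0]], [[0, 0, 0], [0, 0, 0]], [[0, 0, 0], [0, 0, 0]], [[0, 0, 0], [0, 0, 0]]], "hand": 255}}

```text
t: 13.0
tool_pos: [0.4538, 0.254, -0.0052]
ee_rot: [3.141, 0.0, 1.565]
contact_force: [-1.4, -1.7, 5.6]
width: 0.061
grasp_force: 25.9
```

```bash
python3 - <<'E'
from h import *
o=env.observe(); print(o["t"],o["tool_pos"],go(.5405,.035,.06,75))
E
```

```text
13.0 [ 0.45376743  0.2540238  -0.00519574] (array([-218.6,   88. ,  -65.1]), array([ 0.1,  0. , 14.7]))
```

Gripped (61 mm). Carry to the round pot.

Emit:
{"method": "step_arm", "body": {"plan": [[[0, 0, -20], [0, 0, 0]], [[0, 0, -50], [0, 0, 0]], [[-20, 8, -65], [0, 0, 2]], [[-55, 22, -65], [0, 0, 4]], [[-92, 37, -65], [0, 0, 7]], [[-129, 52, -65], [0, 0, 10]], [[-166, 67, -65], [0, 0, 12]], [[-200, 81, -65], [0, 0, 15]], [[-219, 88, -65], [0, 0, 15]], [[-219, 88, -65], [0, 0, 15]]]}}

```text
t: 13.83
tool_pos: [0.5421, 0.0271, 0.0588]
ee_rot: [3.14, 0.003, 1.294]
contact_force: [-0.8, -0.4, -0.3]
width: 0.0608
grasp_force: 27.8
```

Emit:
{"method": "step_arm", "body": {"plan": [[[0, 0, 15], [0, 0, 0]], [[0, 0, 30], [0, 0, 0]], [[0, 0, 35], [0, 0, 0]], [[0, 0, 35], [0, 0, 0]], [[0, 0, 35], [0, 0, 0]]]}}

```text
t: 14.25
tool_pos: [0.5399, 0.0353, 0.0242]
ee_rot: [-3.141, -0.0, 1.305]
contact_force: [-0.4, 0.6, 1.0]
width: 0.0609
grasp_force: 27.8
```

```bash
python3 - <<'E'
from h import *
o=env.observe(); print(o["t"],o["tool_pos"],o["width"],go(.5405,.035,.006,75))
p,d,c=cap("side"); W=cloud(d,c); comp(W,.48,.6,-.03,.1,.034,.046); save("s2.png",p[150:290,230:390],4)
E
```

```text
14.25 [0.5399359  0.03526787 0.02417923] 0.0608754208976809 (array([-0.1,  0.6, 18.2]), array([-0. , -0. , -0.2]))
65 rect c [530.5  47.9] size [50.  24.2] ang 35.6 circ [537.3  38.3] 25.0 med z 0.0383
```

View pics/s2.png

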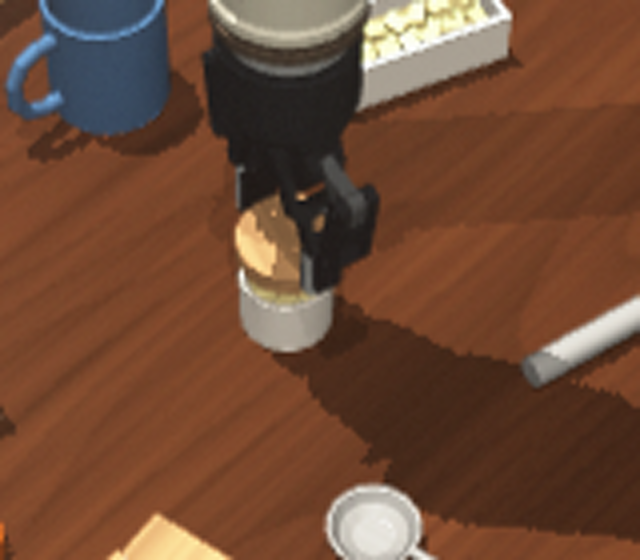

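The lid hangs level at crop (285,240), just above the round pot at (285,310), with nothing touching. Lower and release.

Emit:
{"method": "step_arm", "body": {"plan": [[[0, 0, 8], [0, 0, 0]], [[0, 0, 15], [0, 0, 0]], [[0, 0, 19], [0, 0, 0]], [[0, 0, 19], [0, 0, 0]], [[0, 0, 19], [0, 0, 0]]]}}

```text
t: 14.72
tool_pos: [0.5401, 0.0344, 0.0049]
ee_rot: [-3.141, 0.0, 1.304]
contact_force: [-1.4, -0.7, 1.9]
width: 0.0608
grasp_force: 28.0
```

Emit:
{"method": "step_arm", "body": {"plan": [[[0, 0, 1], [0, 0, 0]], [[0, 0, 1], [0, 0, 0]], [[0, 0, 1], [0, 0, 0]]]}}

```text
t: 14.97
tool_pos: [0.5401, 0.0344, 0.0048]
ee_rot: [3.141, 0.001, 1.304]
contact_force: [-2.9, -1.0, 11.3]
width: 0.0608
grasp_force: 28.8
```

In contact with the pot rim. Release, rise, and look.

Emit:
{"method": "step_arm", "body": {"plan": [[[0, 0, -1], [0, 0, 0]], [[0, 0, -1], [0, 0, 0]], [[0, 0, -1], [0, 0, 0]], [[0, 0, -1], [0, 0, 0]], [[0, 0, -1], [0, 0, 0]], [[0, 0, -15], [0, 0, 0]], [[0, 0, -50], [0, 0, 0]], [[0, 0, -75], [0, 0, 0]], [[0, 0, -75], [0, 0, 0]], [[0, 0, -75], [0, 0, 0]]], "hand": 0}}

```text
t: 15.8
tool_pos: [0.5419, 0.0345, 0.0813]
ee_rot: [3.138, -0.001, 1.303]
contact_force: [-0.3, 0.7, -1.1]
width: 0.0849
grasp_force: 0.0
```

```bash
python3 - <<'E'
from h import *
o=env.observe(); print(o["t"],o["tool_pos"],go(.4535,.254,.03,89))
p,d,c=cap("side"); W=cloud(d,c)
comp(W,.48,.6,-.03,.1,.047,.06); comp(W,.48,.6,-.03,.1,.008,.03)
for a,b in((.023,.036),(.008,.021)): comp(W,.40,.51,.15,.35,a,b)
E
```

```text
15.8 [0.54190135 0.0344585  0.08130005] (array([ 188.3, -143.5,   50.9]), array([  0.2,  -0. , -14.3]))
502 rect c [537.3  34.8] size [62.8 60.4] ang 6.2 circ [537.8  33.8] 32.4 med z 0.0536
130 rect c [529.1  48.8] size [50.7 20.3] ang 36.5 circ [535.   40.8] 25.4 med z 0.0201
925 rect c [453.3 254. ] size [65.8 66.5] ang 87.9 circ [454.  253.5] 44.1 med z 0.0286
936 rect c [452.5 245.1] size [ 66.3 130.2] ang 7.5 circ [452.3 246.1] 69.9 med z 0.0138
```

Round lid on, within ~2.5 mm. Next, the square lid.

Emit:
{"method": "step_arm", "body": {"plan": [[[32, -24, 0], [0, 0, -2]], [[64, -48, 0], [0, 0, -5]], [[96, -73, 0], [0, 0, -7]], [[128, -97, 0], [0, 0, -10]], [[160, -122, 0], [0, 0, -13]], [[188, -143, 0], [0, 0, -13]], [[188, -143, 0], [0, 0, -13]], [[188, -143, 30], [0, 0, -13]], [[188, -143, 60], [0, 0, -13]], [[188, -143, 60], [0, 0, -13]]]}}

```text
t: 16.68
tool_pos: [0.4477, 0.2504, 0.0139]
ee_rot: [-3.133, 0.005, 1.531]
contact_force: [-0.2, -0.6, 0.4]
width: 0.0852
grasp_force: 0.0
```

Emit:
{"method": "step_arm", "body": {"plan": [[[0, 0, 15], [0, 0, 0]], [[0, 0, 20], [0, 0, 0]], [[0, 0, 20], [0, 0, 0]], [[0, 0, 20], [0, 0, 0]]]}}

```text
t: 17.02
tool_pos: [0.452, 0.2534, -0.0005]
ee_rot: [-3.141, 0.0, 1.53]
contact_force: [-0.1, -0.0, -0.0]
width: 0.0851
grasp_force: 0.0
```

```bash
python3 - <<'E'
from h import *
o=env.observe(); print(o["t"],o["tool_pos"],go(.4537,.254,-.020,88))
E
```

```text
17.0167 [ 0.45197383  0.25337178 -0.0004893 ] (array([ 0.7,  1.7, 19.5]), array([-0. ,  0. , -0.3]))
```

Emit:
{"method": "step_arm", "body": {"plan": [[[1, 1, 10], [0, 0, 0]], [[1, 1, 17], [0, 0, 0]], [[1, 1, 19], [0, 0, 0]], [[1, 1, 19], [0, 0, 0]], [[1, 1, 19], [0, 0, 0]]]}}

```text
t: 17.43
tool_pos: [0.4528, 0.2544, -0.0201]
ee_rot: [-3.141, 0.0, 1.531]
contact_force: [-0.3, -1.1, 0.3]
width: 0.0851
grasp_force: 0.0
```

Emit:
{"method": "step_arm", "body": {"plan": [[[0, 0, 0], [0, 0, 0]], [[0, 0, 0], [0, 0, 0]], [[0, 0, 0], [0, 0, 0]], [[0, 0, 0], [0, 0, 0]], [[0, 0, 0], [0, 0, 0]], [[0, 0, 0], [0, 0, 0]]], "hand": 255}}

```text
t: 17.93
tool_pos: [0.4532, 0.2546, -0.0195]
ee_rot: [3.141, -0.0, 1.531]
contact_force: [-0.1, -0.5, 5.7]
width: 0.0629
grasp_force: 27.7
```

```bash
python3 - <<'E'
from h import *
o=env.observe(); print(o["t"],o["tool_pos"],np.degrees(o["ee_rot"]),go(.639,.2193,.05,81.5))
E
```

```text
17.9333 [ 0.45324697  0.25464335 -0.01954817] [ 1.79960902e+02 -8.94052897e-03  8.76949408e+01] (array([-27.8, 187.1, -69.4]), array([ 0. , -0. ,  6.2]))
```

Emit:
{"method": "step_arm", "body": {"plan": [[[0, 0, -20], [0, 0, 0]], [[0, 0, -50], [0, 0, 0]], [[-2, 15, -70], [0, 0, 2]], [[-7, 48, -70], [0, 0, 3]], [[-13, 85, -70], [0, 0, 4]], [[-19, 122, -70], [0, 0, 5]], [[-24, 155, -70], [0, 0, 6]], [[-27, 180, -70], [0, 0, 6]], [[-28, 187, -70], [0, 0, 6]], [[-28, 187, -70], [0, 0, 6]]]}}

```text
t: 18.77
tool_pos: [0.6406, 0.2174, 0.0492]
ee_rot: [3.141, 0.0, 1.422]
contact_force: [-0.4, -0.3, -0.6]
width: 0.0631
grasp_force: 28.2
```

Emit:
{"method": "step_arm", "body": {"plan": [[[0, 0, 15], [0, 0, 0]], [[0, 0, 25], [0, 0, 0]], [[0, 0, 25], [0, 0, 0]], [[0, 0, 25], [0, 0, 0]], [[0, 0, 25], [0, 0, 0]]]}}

```text
t: 19.18
tool_pos: [0.6377, 0.2194, 0.0248]
ee_rot: [-3.141, 0.0, 1.427]
contact_force: [-0.7, -0.7, -0.5]
width: 0.0632
grasp_force: 28.2
```

```bash
python3 - <<'E'
from h import *
o=env.observe(); print(o["t"],o["tool_pos"],o["width"],go(.639,.2193,.0053,81.5))
p,d,c=cap("side"); W=cloud(d,c); comp(W,.58,.7,.15,.28,.034,.046); save("s3.png",p[170:310,130:290],4)
E
```

```text
19.1833 [0.63766879 0.21943257 0.02477015] 0.06315409232040908 (array([ 0.1,  1.4, 19.5]), array([-0. ,  0. ,  0.3]))
98 rect c [627.6 232.5] size [75.8 39.3] ang 38.8 circ [638.8 218.6] 38.0 med z 0.0381
```

View pics/s3.png

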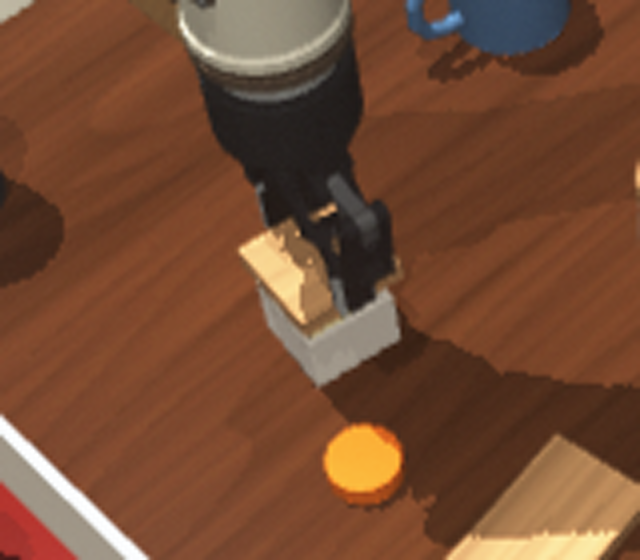

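The square lid at crop (320,265) is level and aligned above the square pot at (335,330). Lower and release.

Emit:
{"method": "step_arm", "body": {"plan": [[[0, 1, 8], [0, 0, 0]], [[0, 1, 15], [0, 0, 0]], [[0, 1, 19], [0, 0, 0]], [[0, 1, 20], [0, 0, 0]], [[0, 1, 20], [0, 0, 0]], [[0, 1, 20], [0, 0, 0]]]}}

```text
t: 19.73
tool_pos: [0.6395, 0.2184, 0.0052]
ee_rot: [-3.141, 0.001, 1.426]
contact_force: [-2.2, -1.3, 4.8]
width: 0.0634
grasp_force: 29.2
```

Emit:
{"method": "step_arm", "body": {"plan": [[[0, 0, 0], [0, 0, 0]], [[0, 0, 0], [0, 0, 0]], [[0, 0, 0], [0, 0, 0]], [[0, 0, 0], [0, 0, 0]], [[0, 0, 0], [0, 0, 0]], [[0, 0, -15], [0, 0, 0]], [[0, 0, -50], [0, 0, 0]], [[0, 0, -75], [0, 0, 0]], [[0, 0, -75], [0, 0, 0]], [[0, 0, -75], [0, 0, 0]]], "hand": 0}}

```text
t: 20.57
tool_pos: [0.6414, 0.2198, 0.0833]
ee_rot: [3.137, -0.002, 1.426]
contact_force: [-0.3, -0.2, -0.1]
width: 0.0855
grasp_force: 0.0
```

```bash
python3 - <<'E'
from h import *
o=env.observe(); print(o["t"],o["tool_pos"],go(.4537,.2455,.01,97.3))
p,d,c=cap("side"); W=cloud(d,c)
comp(W,.58,.7,.15,.28,.047,.06); comp(W,.58,.7,.15,.28,.008,.034)
comp(W,.40,.51,.15,.35,.008,.021)
E
```

```text
20.5667 [0.64142579 0.21977326 0.08332862] (array([  -1.8, -189.8,   72.5]), array([  0.3,  -0.1, -15.6]))
694 rect c [636.7 218.2] size [65.6 66.5] ang 82.4 circ [635.9 219.9] 43.1 med z 0.0533
185 rect c [627.5 233.6] size [76.3 38.8] ang 36.4 circ [638.3 219. ] 38.2 med z 0.0191
1779 rect c [453.3 244.6] size [ 65.7 129.7] ang 7.6 circ [452.4 245.7] 70.6 med z 0.0138
```

Square lid on, aligned within about 1° and 2 mm. Last, the oblong lid.

Emit:
{"method": "step_arm", "body": {"plan": [[[0, -35, 0], [0, 0, -3]], [[0, -75, 0], [0, 0, -6]], [[-1, -115, 0], [0, 0, -9]], [[-1, -150, 0], [0, 0, -12]], [[-2, -180, 0], [0, 0, -15]], [[-2, -190, 0], [0, 0, -16]], [[-2, -190, 20], [0, 0, -16]], [[-2, -190, 50], [0, 0, -16]], [[-2, -190, 80], [0, 0, -16]], [[-2, -190, 80], [0, 0, -16]]]}}

```text
t: 21.45
tool_pos: [0.4479, 0.2411, -0.0049]
ee_rot: [-3.133, 0.003, 1.704]
contact_force: [-0.3, -1.8, -0.5]
width: 0.0859
grasp_force: 0.0
```

Emit:
{"method": "step_arm", "body": {"plan": [[[0, 0, 10], [0, 0, 0]], [[0, 0, 15], [0, 0, 0]], [[0, 0, 15], [0, 0, 0]], [[0, 0, 15], [0, 0, 0]]]}}

```text
t: 21.78
tool_pos: [0.452, 0.2447, -0.0142]
ee_rot: [3.141, -0.0, 1.705]
contact_force: [-0.1, -0.0, -0.4]
width: 0.0858
grasp_force: 0.0
```

```bash
python3 - <<'E'
from h import *
o=env.observe(); print(o["t"],o["tool_pos"],go(.454,.2455,-.034,97.5))
E
```

```text
21.7833 [ 0.45201959  0.24473899 -0.0142142 ] (array([ 0.5,  2. , 19.8]), array([ 0.1, -0. ,  0.2]))
```

Emit:
{"method": "step_arm", "body": {"plan": [[[1, 2, 10], [0, 0, 0]], [[1, 2, 16], [0, 0, 0]], [[1, 2, 19], [0, 0, 0]], [[1, 2, 19], [0, 0, 0]], [[1, 2, 19], [0, 0, 0]]]}}

```text
t: 22.2
tool_pos: [0.453, 0.2454, -0.0342]
ee_rot: [-3.141, 0.0, 1.705]
contact_force: [-0.8, -0.6, -0.2]
width: 0.0853
grasp_force: 0.0
```

Emit:
{"method": "step_arm", "body": {"plan": [[[0, 0, 0], [0, 0, 0]], [[0, 0, 0], [0, 0, 0]], [[0, 0, 0], [0, 0, 0]], [[0, 0, 0], [0, 0, 0]], [[0, 0, 0], [0, 0, 0]], [[0, 0, 0], [0, 0, 0]]], "hand": 255, "squeeze": 30}}

```text
t: 22.7
tool_pos: [0.4535, 0.2457, -0.0335]
ee_rot: [3.141, 0.0, 1.705]
contact_force: [-1.0, 0.0, 5.9]
width: 0.0629
grasp_force: 33.1
```

```bash
python3 - <<'E'
from h import *
o=env.observe(); print(o["t"],o["tool_pos"],np.degrees(o["ee_rot"]),go(.6257,-.1676,.066,69.5))
E
```

```text
22.7 [ 0.45351674  0.24570597 -0.03345365] [1.79956539e+02 3.65194181e-05 9.76883540e+01] (array([-432.6,  115.4,  -99.4]), array([ 0. , -0. , 28.2]))
```

Gripped (63 mm). Carry to the oblong pot.

Emit:
{"method": "step_arm", "body": {"plan": [[[0, 0, -20], [0, 0, 0]], [[0, 0, -55], [0, 0, 0]], [[-15, 4, -85], [0, 0, 2]], [[-45, 12, -100], [0, 0, 5]], [[-83, 22, -100], [0, 0, 8]], [[-122, 33, -100], [0, 0, 12]], [[-161, 43, -100], [0, 0, 15]], [[-200, 53, -100], [0, 0, 18]], [[-239, 64, -100], [0, 0, 22]], [[-278, 74, -100], [0, 0, 25]]]}}

```text
t: 23.53
tool_pos: [0.5642, -0.0223, 0.066]
ee_rot: [3.141, 0.0, 1.265]
contact_force: [1.5, 0.8, -0.6]
width: 0.0631
grasp_force: 34.0
```

```bash
python3 - <<'E'
from h import *
o=env.observe(); print(o["t"],o["tool_pos"],np.degrees(o["ee_rot"]),go(.6257,-.1676,.066,69.5))
E
```

```text
23.5333 [ 0.56415496 -0.02234376  0.06603329] [1.79982299e+02 7.02354896e-03 7.24816718e+01] (array([-1.200e+02,  1.024e+02,  1.000e-01]), array([0., 0., 3.]))
```

Emit:
{"method": "step_arm", "body": {"plan": [[[-28, 24, 0], [0, 0, 1]], [[-56, 48, 0], [0, 0, 2]], [[-84, 72, 0], [0, 0, 3]], [[-108, 92, 0], [0, 0, 3]], [[-120, 102, 0], [0, 0, 3]], [[-120, 102, 0], [0, 0, 3]], [[-120, 102, 20], [0, 0, 3]], [[-120, 102, 40], [0, 0, 3]], [[-120, 102, 40], [0, 0, 3]], [[-120, 102, 40], [0, 0, 3]]]}}

```text
t: 24.37
tool_pos: [0.6239, -0.1638, 0.0249]
ee_rot: [-3.138, -0.0, 1.217]
contact_force: [0.2, 0.5, -0.8]
width: 0.0627
grasp_force: 33.9
```

```bash
python3 - <<'E'
from h import *
o=env.observe(); print(o["t"],o["tool_pos"],o["width"],go(.6257,-.1676,.0022,69.5))
p,d,c=cap("side"); save("s4.png",p[90:230,260:420],4)
E
```

```text
24.3667 [ 0.62385989 -0.16375022  0.02485827] 0.06274442920064159 (array([-3. ,  3.1, 22.6]), array([-0.2, -0. ,  0.3]))
```

View pics/s4.png

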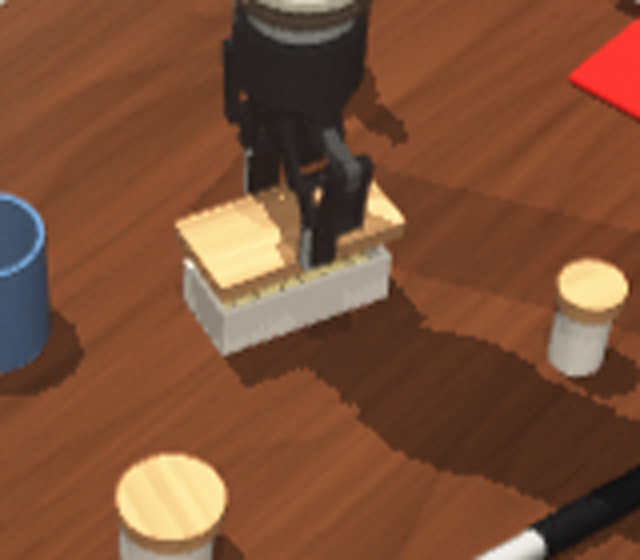

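The oblong lid at crop (290,240) is level and parallel above its pot at (285,300). The small lid (592,290) and round lid (170,500) are sitting well. Lowering in two steps.

Emit:
{"method": "step_arm", "body": {"plan": [[[-2, 2, 8], [0, 0, 0]], [[-2, 2, 12], [0, 0, 0]], [[-2, 2, 12], [0, 0, 0]], [[-2, 2, 12], [0, 0, 0]], [[-2, 2, 12], [0, 0, 0]]]}}

```text
t: 24.83
tool_pos: [0.6268, -0.1676, 0.0144]
ee_rot: [3.141, -0.0, 1.216]
contact_force: [-0.8, 0.2, -0.6]
width: 0.0631
grasp_force: 33.9
```

```bash
python3 - <<'E'
from h import *
o=env.observe(); print(o["t"],o["tool_pos"],go(.6257,-.1676,.0022,69.5))
E
```

```text
24.8333 [ 0.62683604 -0.16756866  0.01435827] (array([-0.4, -1.1, 12.2]), array([ 0. , -0. ,  0.2]))
```

Emit:
{"method": "step_arm", "body": {"plan": [[[0, -1, 6], [0, 0, 0]], [[0, -1, 10], [0, 0, 0]], [[0, -1, 12], [0, 0, 0]], [[0, -1, 13], [0, 0, 0]], [[0, -1, 13], [0, 0, 0]], [[0, -1, 13], [0, 0, 0]]]}}

```text
t: 25.33
tool_pos: [0.6254, -0.1672, 0.0025]
ee_rot: [-3.141, 0.001, 1.216]
contact_force: [-5.8, 1.0, 13.8]
width: 0.0627
grasp_force: 35.3
```

Emit:
{"method": "step_arm", "body": {"plan": [[[0, 0, -1], [0, 0, 0]], [[0, 0, -1], [0, 0, 0]], [[0, 0, -1], [0, 0, 0]], [[0, 0, -1], [0, 0, 0]], [[0, 0, -1], [0, 0, 0]], [[0, 0, -15], [0, 0, 0]], [[0, 0, -50], [0, 0, 0]], [[0, 0, -90], [0, 0, 0]], [[0, 0, -120], [0, 0, 0]], [[0, 0, -120], [0, 0, 0]]], "hand": 0}}

```text
t: 26.17
tool_pos: [0.631, -0.1672, 0.1296]
ee_rot: [3.13, -0.002, 1.217]
contact_force: [1.3, 0.0, 0.4]
width: 0.0851
grasp_force: 0.0
```

Emit:
{"method": "step_arm", "body": {"plan": [[[0, 0, 0], [0, 0, 0]], [[0, 0, 0], [0, 0, 0]], [[0, 0, 0], [0, 0, 0]], [[0, 0, 0], [0, 0, 0]]]}}

```text
t: 26.5
tool_pos: [0.6245, -0.1671, 0.1196]
ee_rot: [-3.139, 0.0, 1.216]
contact_force: [-0.8, -0.8, -0.1]
width: 0.0853
grasp_force: 0.0
```

```bash
python3 - <<'E'
from h import *
o=env.observe(); print(o["t"],o["tool_pos"],o["contact_force"])
p,d,c=cap("side"); W=cloud(d,c)
comp(W,.55,.71,-.26,-.08,.044,.058)
comp(W,.40,.52,-.33,-.18,.055,.075);comp(W,.48,.6,-.03,.1,.047,.06);comp(W,.58,.7,.15,.28,.047,.06)
save("end.png",p)
E
```

```text
26.5 [ 0.6245262  -0.16710376  0.11959858] [-0.78671176 -0.80468966 -0.07811782]
1008 rect c [ 623.  -167.3] size [130.3  68.8] ang 69.5 circ [ 622.1 -166.2] 69.8 med z 0.0498
213 rect c [ 458.  -253.5] size [43.8 40.8] ang 89.9 circ [ 458.8 -253. ] 22.6 med z 0.0633
506 rect c [537.3  33.6] size [61.  62.6] ang 40.2 circ [538.1  32.9] 33.2 med z 0.0536
755 rect c [636.9 217.6] size [66.3 67.2] ang 82.3 circ [637.1 218.5] 44.2 med z 0.0536
```

View pics/end.png

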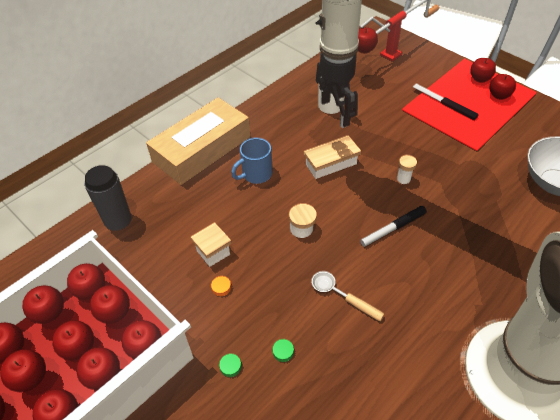

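All four lids lie flat and centred on their pots: oblong (333,152), small (407,163), round (302,213), square (211,240). The mug at (256,160) is unmoved and the arm is clear. Handing in.

```bash
python3 -c "
from station import workorder
print(workorder.hand_in())"
```

```text
the job is handed in; nothing more can be done
None
```

I put all four lids on their pots in order, top of the stack down, and handed the job in; in the last camera check each sat flat and within about 3 mm of its pot's centre, with the pots upright and the mug unmoved (no verdict came back).

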